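# Test the latching stop button and re-arm with the round key

## Robot

A 6-joint arm with a two-finger parallel gripper is mounted at the origin on a cart in front of the work surface, level with it; the furniture and walls round the work are solid. World frame = base frame: x ahead of the robot, y to its left, z up, the work surface at z = 0. Lengths are in m, angles in rad, forces in N, time in s.
With the tool pointing down it reaches from about 0.35 to 0.975 m from the base axis. Payload 4.9 kg.
Tool frame: the origin (TCP) lies where the fingers leave the gripper's body, on its centre line; the fingertips stand 73 mm ahead of it and the grasp point (between the pads) lies 54 mm ahead of it; z points along the fingers, y is the direction in which the jaws open and shut (so a half turn about z gives the same grasp; the last joint's range is limited). The gripper opens to 85 mm and grips with 20 to 120 N. Pads are 22 mm wide; open, the fingers measure 114 mm over their backs; the gripper's body (76 mm by 85 mm) begins 54 mm behind the grasp point. The pads swing forward as they close: fully open they stand 13 mm farther back than shut.
Start: joints at [-1.246, 0.053, 1.613, -0, 1.476, -0.119], TCP at [0.268, -0.564, 0.304] pointing down, gripper open.
Joint ranges: [-3.01, 3.01], [-1.01, 2.22], [0.06, 2.58], [-1.02, 4.17], [0.09, 2.62], [-3.14, 3.14]. Speed limits (rad/s): [2.57, 2.57, 3.14, 3.14, 3.14, 3.14].

## Interface

Orientations are given as a rotation vector (axis times angle).
In Python, from station import monitor, vision, workorder gives the robot as it stands.
- The arm moves only by the tool arm_command, never from a script. Its argument "rows" is text: rows parted by semicolons, each of 6 numbers parted by spaces: the shift along the world's x, y, z in mm, then the turn, a rotation vector about the world's x, y, z in degrees. In form: tx ty tz wx wy wz; .... A call has 1 to 12 rows; each row is the pose to reach, as a shift and turn from the pose measured when the call began; what a row does not reach only later rows make up. A row lasts 1/8 s, in which the tool goes at most 62.5 mm and 10.7 degrees, less where a joint would pass 70% of its speed; a pose out of reach is approached as far as the arm can. A call with a gripper value outside its range is refused whole. "jaw" is the opening, from 0 (shut) to 1 (fully open), set as the call begins (left out, the last holds). The fingers move at their own pace and stop on an object; "squeeze" is the grip in N (left out, the last holds). Time passes only in rows, so rows that repeat a pose let the fingers close. It gives the time, the measured TCP pose, the force and the opening at its end, in the units of the state.
- monitor.get_obs(): the state, without advancing time (a new reading comes with each control period).
- vision.get_image(name): name is "scene" or "top"; returns a dict with "frame" (384x512x3 uint8, red, green, blue), "vfov" (degrees; the focal length in pixels is half the picture's height over the tangent of half this angle, whatever the lens; pixels are square), "cx", "cy" (the principal point, pixels), "distortion" ([k1, k2, p1, p2, k3] as OpenCV has them; the pictures are not rectified), "R" (3x3) and "t" (3): a world point X has camera coordinates R X + t. Camera axes: x right, y down, z forward; pixel columns grow to the right and rows downward; lengths in m; the calibration is good to about 2 mm. A picture is of the moment at which its call begins. There is no depth.
- workorder.finish_job(): hands the job in, once; it reports no verdict.
The state is a dict: "t": time; "q": joint angles; "dq": joint speeds; "effort": joint torques, N m; "tool_pos": TCP position; "tool_rot": TCP orientation; "contact_force": force on the tool from outside, world axes, zero at the start; "wrist_torque": the same for the moment, N m; "opening": finger opening in m.
Only numpy, scipy, OpenCV 4.12 (cv2) and the standard library are available. Lean on these libraries where they do the work, as an engineer would, in place of code of your own. Each camera call takes 0.05 s, during which the arm holds its last target. There are 200 camera calls.

## Task

Test the machine's stop station: with the fingertips alone and without picking anything up, press the mushroom button all the way in so that it latches, and let go so that it stays down by itself. Then twist it clockwise (seen from above) by pushing on its rib until it springs back up, and only after that press the round key on the other box fully in to re-arm. Leave the square key alone, do not shove the two boxes about, leave the other things where they are, and finish with the button up and the keys released.

Things in the scene. Friction and masses are not known exactly. Their poses are not given: they have to be found in the camera images.
- stop_box: Stop station: loose grey metal box on rubber feet, 110 x 110 x 60 mm, about 2 kg, with one big black mushroom button in the middle of its top. Origin: centre of the underside; z up; the button's axis is the line x = y = 0. At rest the rib on the button lies along the box's y axis. A short black cable gland sticks 15 mm out of its +x side.
- stop_top (a point): Centre of the top of the rib on the mushroom button, 108 mm above the plate when the button is up; moves down with it. The mushroom is a disc of 64 mm diameter whose upper face lies 18 mm below this point (its sloping rim lower still); on the disc stands an upright rib 56 mm long, 10 mm wide and 18 mm high with a thin white line on top, through the centre, by which the button is twisted.
- rib_end (a point): Top of one end of that rib, 28 mm from stop_top (the end on the box's +y side at rest); turns with the rib.
- stop_press (a joint): How far the mushroom is pushed in, m. 0 = up; 0.0085 = against its stop. It has a return spring (2 N at 0, 3.7 N fully in) and a latch that is passed on the way, pushing down on the top of the rib, with about 4 N (more when pressed fast); past about 0.0072 it latches, and let go it stays at about 0.0065 to 0.007. Let go before that, it comes back up.
- stop_twist (a joint): Twist of the mushroom and its rib, rad, positive clockwise seen from above (the rib end on the box's +y side goes towards the box's +x). 0 = at rest, 1.0 = its stop. A light spring (0.01 N m at rest, 0.05 N m at 0.8) brings it back to 0 when let go. With the button latched, at about 0.5 to 0.65 the latch lets go and the mushroom springs up 7 mm by itself.
- key_box: Key station: loose grey metal box on rubber feet, 90 mm (x) x 140 mm (y) x 60 mm, about 2 kg, with two black keys on its top, 70 mm apart: the round one on its +y side, the square one on its -y side, each in a flat round steel bezel of 38 mm. Origin: centre of the underside; z up. A short cable gland sticks 15 mm out of its +x side.
- round_top (a point): Centre of the top of the round key (26 mm diameter), 75 mm above the plate when released, 11 mm above its bezel.
- round_key (a joint): How far the round key is pushed in, m. 0 = released, 0.006 = fully in (about 4.3 N); it springs back when let go. It counts as pressed from 0.0045.
- square_top (a point): Centre of the top of the square key (23 x 23 mm), at the same height as the round one. Not to be pressed.
- square_key (a joint): How far the square key is pushed in, m. 0 = released, 0.006 = fully in. Same spring as the round key.
- milled_block: Loose bystander: light metal block 50 x 16 x 40 mm standing on the plate. Origin: centre of the underside.
- alu_disc: Loose bystander: flat metal disc, 90 mm diameter, 22 mm high. Origin: centre of the underside.
- gauge_block_1: Loose bystander: small steel gauge block 35 x 9 x 20 mm standing on the plate. Origin: centre of the underside.
- plug_gauge: Loose bystander: slim metal plug gauge, 104 mm long, 18 mm thick, lying on the plate. Origin: centre of the underside.

How it is judged:
By the outcome, as a careful person would: the job done as asked, in the order asked, and still so for the second after the job is handed in, with the robot touching nothing.
It also fails if it takes over 51 s, if anything falls off the work surface, if the arm or the gripper's body presses on something with over 40 N, if the wrist force passes 120 N, or if a joint passes its speed limit or range.

## Working session

There is one attempt and no reset: what is moved stays moved. The work goes in short steps, Python scripts to look and compute and a tool call to move; the robot and the scene stay as the last step left them, time stands still between calls to the robot, and variables do not carry over. Pictures are saved under pics/ and viewed, about 8 in all and at most 12, crops included, and the job is handed in when it is done.

Besides the shell and the picture viewer there is one more tool, called after "Request:" as name(argument=value, ...), one argument or row to a line, values as JSON. arm_command: Moves the arm, as the interface text tells. Its arguments: {"type":"object","properties":{"rows":{"type":"string"},"jaw":{"type":"number"},"squeeze":{"type":"number"}},"required":["rows"]}

```bash
mkdir -p pics
cat > h.py <<'E'
import numpy as np, cv2
from station import monitor, vision, workorder
def grab(name,fn=None):
    im=vision.get_image(name)
    if fn: cv2.imwrite('pics/'+fn,im['frame'][:,:,::-1])
    return im
def K(im):
    f=im['frame'].shape[0]/2/np.tan(np.radians(im['vfov'])/2)
    return np.array([[f,0,im['cx']],[0,f,im['cy']],[0,0,1]])
def ray(im,uv):
    p=cv2.undistortPoints(np.array(uv,float).reshape(-1,1,2),K(im),np.array(im['distortion'],float)).reshape(-1,2)
    R=np.array(im['R']);t=np.array(im['t'])
    d=np.c_[p,np.ones(len(p))]@R
    return -R.T@t,d
def plane(im,uv,z):
    c,d=ray(im,uv); return c+d*((z-c[2])/d[:,2])[:,None]
def proj(im,X):
    return cv2.projectPoints(np.array(X,float).reshape(-1,3),cv2.Rodrigues(np.array(im['R']))[0],np.array(im['t'],float),K(im),np.array(im['distortion'],float))[0].reshape(-1,2)
E
python3 - <<'E'
from h import *
a=grab('scene','s0.png');b=grab('top','t0.png')
for n,im in(('s',a),('t',b)): print(n,im['vfov'],-np.array(im['R']).T@im['t'],np.array(im['R']).round(2).tolist(),im['distortion'])
print(monitor.get_obs())
E
```

```text
s 45.10687571816342 [-0.02772919  0.62663597  0.58513519] [[-0.75, -0.67, -0.0], [-0.32, 0.36, -0.88], [0.59, -0.65, -0.48]] [-0.0648491  0.         0.         0.         0.       ]
t 55.429493062519654 [ 0.45028466 -0.0189147   0.92786611] [[-0.0, -1.0, -0.02], [-0.99, 0.0, -0.13], [0.13, 0.02, -0.99]] [-0.06079063  0.          0.          0.          0.        ]
{'t': 0.1, 'q': array([-1.24600841e+00,  5.33267140e-02,  1.61418457e+00,  4.66569488e-05,
        1.47597937e+00, -1.18979714e-01]), 'dq': array([-0.00092588, -0.00186657, -0.00194216,  0.00051994, -0.00068691,
        0.00155568]), 'effort': array([ 2.31251770e-04, -3.94902849e+01, -3.71364319e+01, -1.08902061e-04,
        3.94660601e-03, -3.56278868e-06]), 'tool_pos': array([ 0.26822248, -0.56404068,  0.30274692]), 'tool_rot': array([-3.06273050e+00, -6.90939541e-01,  2.33546544e-04]), 'contact_force': array([ 0.58689132, -0.67906374, -0.4054164 ]), 'wrist_torque': array([-0.01203788,  0.05794817, -0.01132239]), 'opening': 0.08543841809032333}
```

View pics/s0.png

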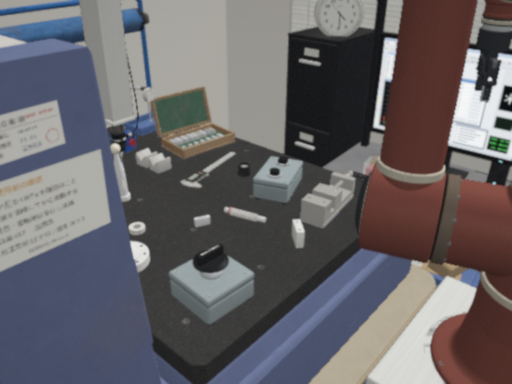

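View pics/t0.png

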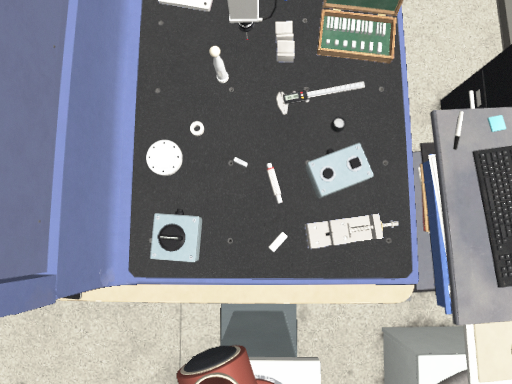

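Scene: the stop box is front-left (top view about (172,237), gland pointing up at (179,211)). The key box is at about (340,170), with the round key at (328,173) and the square key at (354,163). Next I measure these precisely.

Run:
```python
from h import *
b=grab('top');f=b['frame'];hsv=cv2.cvtColor(f,cv2.COLOR_RGB2HSV);g=cv2.cvtColor(f,cv2.COLOR_RGB2GRAY)
c1=cv2.resize(f[205:270,142:212],None,fx=5.5,fy=5.5,interpolation=cv2.INTER_CUBIC)
c2=cv2.resize(f[137:202,302:382],None,fx=5.0,fy=5.5,interpolation=cv2.INTER_CUBIC)
cv2.imwrite('pics/t1.png',np.hstack([c1[:357],c2[:357]])[:,:,::-1])
def quad(x0,y0,x1,y1,zt,nm):
    m=np.zeros_like(g);m[y0:y1,x0:x1]=(g[y0:y1,x0:x1]>110)*255
    cs,_=cv2.findContours(m,cv2.RETR_EXTERNAL,cv2.CHAIN_APPROX_NONE)
    c=max(cs,key=cv2.contourArea);r=cv2.minAreaRect(c);print(nm,r)
    P=plane(b,cv2.boxPoints(r),zt);print(P[:,:2].round(4).tolist(),'ctr',P.mean(0).round(4),[np.linalg.norm(P[i]-P[i-1]).round(4) for i in range(4)])
quad(142,205,212,270,.06,'stop');quad(302,137,382,202,.06,'key')
def dark(x0,y0,x1,y1,z,th,nm):
    m=np.zeros_like(g);m[y0:y1,x0:x1]=(g[y0:y1,x0:x1]<th)*255
    n,l,s,c=cv2.connectedComponentsWithStats(m)
    for i in range(1,n):
        if s[i,4]>20: print(nm,s[i],plane(b,c[i:i+1],z)[0].round(4))
dark(155,220,188,256,.09,90,'mush')
dark(318,163,338,183,.075,90,'round');dark(344,153,364,173,.075,90,'square')
# white line
m=np.zeros_like(g);m[226:250,160:185]=(g[226:250,160:185]>90)
print(g[230:246,158:188])
```

```text
stop ((175.2626190185547, 237.2046661376953), (50.269683837890625, 46.465293884277344), 4.236394882202148)
[[0.3995, 0.2497], [0.5095, 0.2448], [0.5005, 0.1233], [0.3914, 0.1298]] ctr [0.4502 0.1869 0.06  ] [np.float64(0.1202), np.float64(0.1102), np.float64(0.1218), np.float64(0.1093)]
key ((339.7455749511719, 168.64456176757812), (39.470985412597656, 59.05072784423828), 69.14553833007812)
[[0.6331, -0.1244], [0.6849, -0.26], [0.5937, -0.2902], [0.5434, -0.1561]] ctr [ 0.6138 -0.2077  0.06  ] [np.float64(0.0952), np.float64(0.1452), np.float64(0.0961), np.float64(0.1432)]
mush [158 224  27  27 518] [0.4499 0.1883 0.09  ]
round [323 169  10  10  75] [ 0.6001 -0.1748  0.075 ]
square [349 157  12  12  80] [ 0.6252 -0.2397  0.075 ]
[[213 186 112  47  39  45  54  55  54  55  57  56  55  54  55  55  57  58
   57  57  54  50  47  45  50 136 211 213 212 215]
 [215 149  65  39  37  53  56  55  55  55  58  57  56  58  56  55  57  56
   54  58  56  55  51  48  50  80 208 213 213 214]
 [188 107  44  40  49  54  57  57  55  55  55  57  57  55  55  57  57  56
   56  56  57  59  55  54  54  53 148
[... 939 characters left out ...]
 55  51  51  54  55  53
   47  49  51  47  48  62  75  83  96 202 214 215]
 [160  77  38  47  52  55  57  57  57  56  57  55  58  56  56  56  58  59
   54  55  53  57  59  71  78  83  85 208 216 215]
 [160  78  37  40  52  56  56  57  56  54  56  58  56  56  56  57  59  55
   57  56  59  59  67  73  78  87 150 210 213 215]
 [206 130  38  40  47  53  56  56  55  57  56  55  56  57  57  56  58  59
   56  56  55  61  64  69  75  91 197 211 211 212]
 [209 160  79  40  40  50  56  55  53  56  56  56  56  56  57  54  55  56
   56  54  62  59  62  67  68 149 208 212 213 214]
 [210 205 140  57  43  43  51  56  58  58  56  58  56  58  55  57  56  58
   57  60  57  57  58  64 116 200 212 213 214 214]]
```

View pics/t1.png

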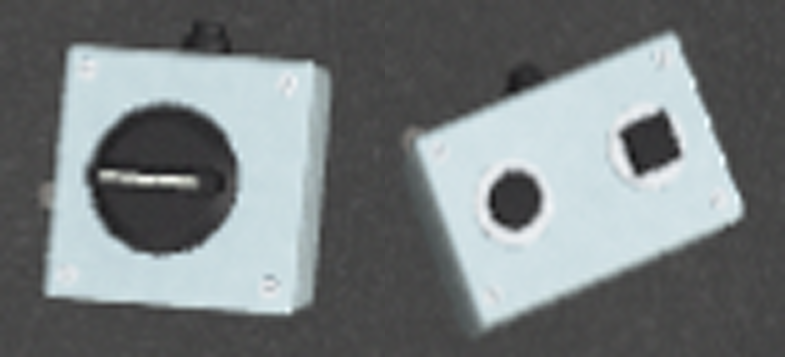

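The crop confirms it. The rib's white line runs along box y (pixels ~(160,236)–(178,238)), which puts the box yaw at about -4°. The round key is at (328,174) and the square key at (354,163). I'll refine the button centre with the second view.

Run:
```python
from h import *
b=grab('top');a=grab('scene')
print('line z.108',plane(b,[[160,236.4],[168.8,237],[177.5,237.7]],.108).round(4).tolist())
for z in(.08,.085,.09):print('disc',z,plane(b,[[171,237.0]],z).round(4))
g=cv2.cvtColor(a['frame'],cv2.COLOR_RGB2GRAY)
crop=a['frame'][225:325,160:265].copy()
c=cv2.resize(crop,None,fx=5,fy=5,interpolation=cv2.INTER_CUBIC)
for X,col in (((.450,.188,.108),(255,0,0)),((.450,.188,.09),(0,255,0)),((.45,.186,.06),(0,0,255))):
    u=(proj(a,X)[0]-[160,225]+.5)*5;cv2.circle(c,tuple(int(v) for v in u),4,col,-1)
k=cv2.resize(a['frame'][145:205,245:310],None,fx=4,fy=4,interpolation=cv2.INTER_CUBIC)
for X,col in (((.600,-.175,.075),(255,0,0)),((.625,-.24,.075),(0,255,0))):
    u=(proj(a,X)[0]-[245,145]+.5)*4;cv2.circle(k,tuple(int(v) for v in u),3,col,-1)
o=np.zeros((500,790,3),np.uint8);o[:500,:525]=c;o[:240,526:786]=k
cv2.imwrite('pics/s1.png',o[:,:,::-1])
```

```text
line z.108 [[0.4516, 0.21, 0.108], [0.4503, 0.1899, 0.108], [0.4488, 0.1701, 0.108]]
disc 0.08 [[0.4504 0.1919 0.08  ]]
disc 0.085 [[0.4504 0.1906 0.085 ]]
disc 0.09 [[0.4504 0.1894 0.09  ]]
```

View pics/s1.png

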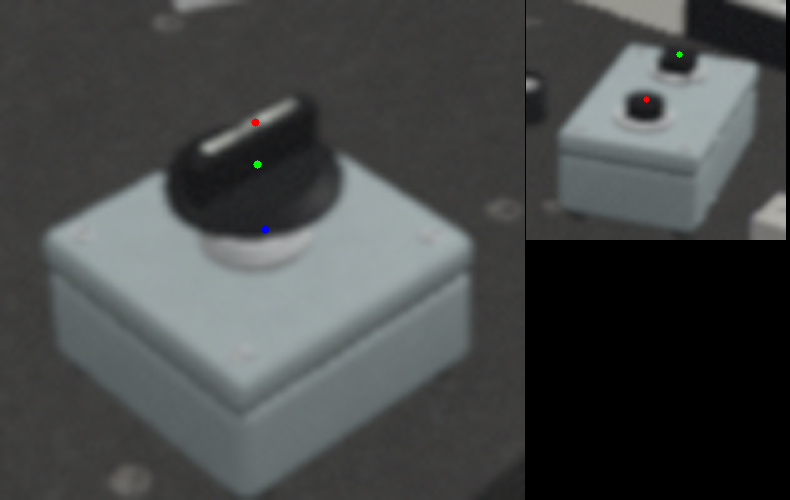

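Request:
arm_command(
  rows="10 60 0 0 0 8;20 120 0 0 0 16;30 180 0 0 0 24;45 240 0 0 0 32;60 300 0 0 0 40;80 360 0 0 0 48;100 420 0 0 0 54;120 480 0 0 0 60;140 540 0 0 0 60;155 600 0 0 0 60;165 660 0 0 0 60;175 710 0 0 0 60",
  jaw=0,
)

```text
t: 1.75
tool_pos: [0.4431, 0.1482, 0.3034]
tool_rot: [-2.306, -2.133, 0.0]
contact_force: [0.6, -0.4, 0.0]
opening: -0.0005
```

The projected estimates land on the rib top and both keys within about 2 mm. I take the button axis as (0.450, 0.1895) and approach it.

Request:
arm_command(
  rows="3 20 0 0 0 0;7 41 0 0 0 0;7 41 -30 0 0 0;7 41 -60 0 0 0;7 41 -85 0 0 0;7 41 -100 0 0 0;7 41 -108 0 0 0;7 41 -112 0 0 0;7 41 -116 0 0 0;7 41 -116 0 0 0",
)

```text
t: 3.0
tool_pos: [0.4503, 0.1893, 0.1877]
tool_rot: [-2.307, -2.133, -0.001]
contact_force: [0.7, -0.5, 0.2]
opening: 0.0001
```

Request:
arm_command(
  rows="0 0 -3 0 0 0;0 0 -5 0 0 0;0 0 -6 0 0 0;0 0 -7 0 0 0;0 0 -8 0 0 0;0 0 -9 0 0 0;0 0 -9 0 0 0;0 0 -9 0 0 0",
)

```text
t: 4.0
tool_pos: [0.4504, 0.1893, 0.179]
tool_rot: [2.307, 2.133, 0.001]
contact_force: [-1.2, -1.0, 3.0]
opening: 0.0004
```

Request:
arm_command(
  rows="0 0 -1 0 0 0;0 0 -2 0 0 0;0 0 -3 0 0 0;0 0 -4 0 0 0;0 0 -5 0 0 0;0 0 -6 0 0 0;0 0 -6.5 0 0 0;0 0 -6.5 0 0 0",
)

```text
t: 5.0
tool_pos: [0.4504, 0.1893, 0.1725]
tool_rot: [-2.307, -2.133, -0.001]
contact_force: [-1.0, -0.3, 2.7]
opening: -0.0
```

Request:
arm_command(
  rows="0 0 -0.5 0 0 0;0 0 -1 0 0 0;0 0 -1.5 0 0 0;0 0 -1.5 0 0 0",
)

```text
t: 5.5
tool_pos: [0.4507, 0.1893, 0.172]
tool_rot: [2.306, 2.133, 0.001]
contact_force: [-2.5, -1.2, 7.7]
opening: 0.0
```

Force climbs to 7.7 N with no further travel, so the button is against its stop. I'll let go, raise the arm and look.

Request:
arm_command(
  rows="0 0 3 0 0 0;0 0 8 0 0 0;0 0 20 0 0 0;0 0 40 0 0 0;0 0 60 0 0 0;0 0 60 0 0 0",
  jaw=0,
)

```text
t: 6.25
tool_pos: [0.4517, 0.1896, 0.2344]
tool_rot: [2.305, 2.131, 0.008]
contact_force: [0.3, 0.2, 0.4]
opening: 0.0003
```

Run:
```python
from h import *
a=grab('scene','s2.png')
c=cv2.resize(a['frame'][200:325,140:265],None,fx=4.5,fy=4.5,interpolation=cv2.INTER_CUBIC)
for z,col in((.108,(255,0,0)),(.101,(0,255,0))):
    u=(proj(a,(.450,.1895,z))[0]-[140,200]+.5)*4.5;cv2.circle(c,tuple(int(v) for v in u),2,col,-1)
cv2.imwrite('pics/s2c.png',c[:,:,::-1])
print(monitor.get_obs()['contact_force'])
```

```text
[-0.21216337  0.2760124  -0.68140301]
```

View pics/s2c.png

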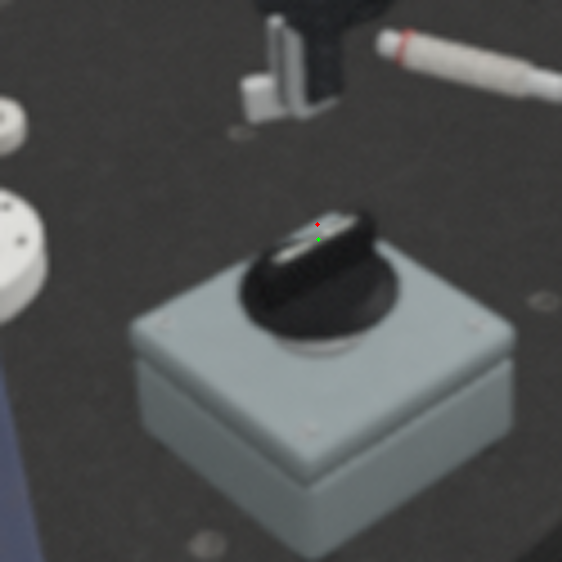

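The button stays latched: the white line has dropped to the green (z = 101 mm) marker at about (318,240) in the crop. Now I straddle the rib with the jaws partly open, without gripping.

Request:
arm_command(
  rows="-1 0 0 0 0 0;-1 0 -10 0 0 0;-1 0 -30 0 0 0;-1 0 -45 0 0 0;-1 0 -52 0 0 0;-1 0 -57 0 0 0;-1 0 -62 0 0 0;-1 0 -66 0 0 0;-1 0 -67 0 0 0;-1 0 -67 0 0 0",
  jaw=0.25,
  squeeze=20,
)

```text
t: 7.55
tool_pos: [0.4501, 0.1895, 0.1661]
tool_rot: [2.306, 2.132, 0.004]
contact_force: [-0.8, 0.4, 0.3]
opening: 0.0214
```

Request:
arm_command(
  rows="0 0 0 0 0 0;0 0 0 0 0 0;0 0 0 0 0 -4;0 0 0 0 0 -8;0 0 0 0 0 -12;0 0 0 0 0 -16;0 0 0 0 0 -20;0 0 0 0 0 -24;0 0 0 0 0 -28;0 0 0 0 0 -32;0 0 0 0 0 -32",
  jaw=0.17,
)

```text
t: 8.93
tool_pos: [0.4496, 0.1895, 0.1659]
tool_rot: [2.803, 1.415, 0.001]
contact_force: [-3.8, -0.7, 1.9]
opening: 0.0149
```

```bash
python3 -c "
from h import *
o=monitor.get_obs();print(o['contact_force'],o['wrist_torque'],o['q'])"
```

```text
[-3.80631997 -0.67739961  1.88016651] [-0.052522    0.56386163  0.05317441] [ 2.46693937e-01 -1.52428710e-01  2.05045088e+00 -1.27576114e-03
  1.24270539e+00  8.82842297e-01]
```

Torque is building, with a small side force of -3.8 N. I'll re-centre 2 mm in -x and keep twisting.

Request:
arm_command(
  rows="-1 0 0 0 0 -2;-2 0 0 0 0 -5;-2 0 0 0 0 -8;-2 0 0 0 0 -11;-2 0 0 0 0 -14;-2 0 0 0 0 -17;-2 0 0 0 0 -20;-2 0 0 0 0 -20",
)

```text
t: 9.93
tool_pos: [0.4479, 0.1897, 0.1664]
tool_rot: [3.007, 0.908, 0.003]
contact_force: [-2.4, 1.0, 1.8]
opening: 0.0145
```

Run:
```python
from h import *
o=monitor.get_obs();print(o['contact_force'],o['wrist_torque'])
a=grab('scene','s3.png')
c=cv2.resize(a['frame'][200:325,140:265],None,fx=4.5,fy=4.5,interpolation=cv2.INTER_CUBIC)
cv2.imwrite('pics/s3c.png',c[:,:,::-1])
```

```text
[-2.35466115  0.97268114  1.76538079] [0.18748326 0.27815123 0.10654032]
```

View pics/s3c.png

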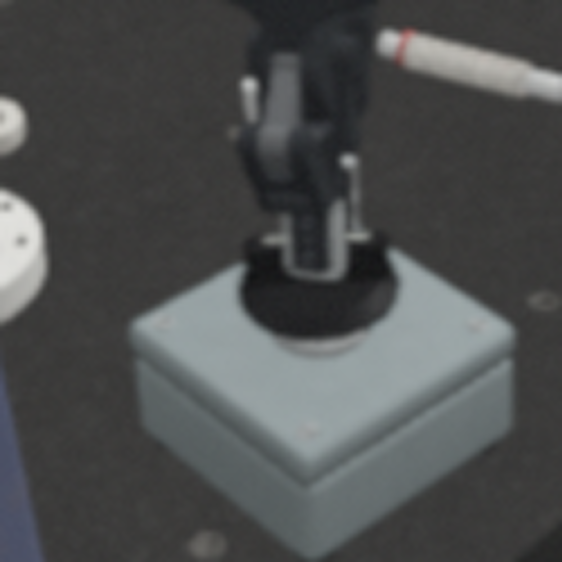

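The rib has turned roughly 35° and the disc is still low, so it is still latched. I keep twisting.

Request:
arm_command(
  rows="0 0 0 0 0 -2;0 0 0 0 0 -4;0 0 0 0 0 -6;0 0 0 0 0 -8;0 0 0 0 0 -10;0 0 0 0 0 -10",
)

```text
t: 10.72
tool_pos: [0.4478, 0.1898, 0.1663]
tool_rot: [3.074, 0.642, 0.002]
contact_force: [-2.3, 1.9, 1.9]
opening: 0.0147
```

Run:
```python
from h import *
o=monitor.get_obs();print(o['contact_force'],o['wrist_torque'])
p=cv2.imread('pics/s3.png')[:,:,::-1]
a=grab('scene','s4.png')
d=cv2.absdiff(a['frame'],p)[258:285,185:240].max(2);print('diff at disc front',d.mean(),d.max())
c=cv2.resize(a['frame'][200:325,140:265],None,fx=4.5,fy=4.5,interpolation=cv2.INTER_CUBIC)
cv2.imwrite('pics/s4c.png',c[:,:,::-1])
```

```text
[-2.25307873  1.88697159  1.94692254] [0.42424509 0.42489065 0.1048841 ]
diff at disc front 2.2336700336700335 49
```

View pics/s4c.png

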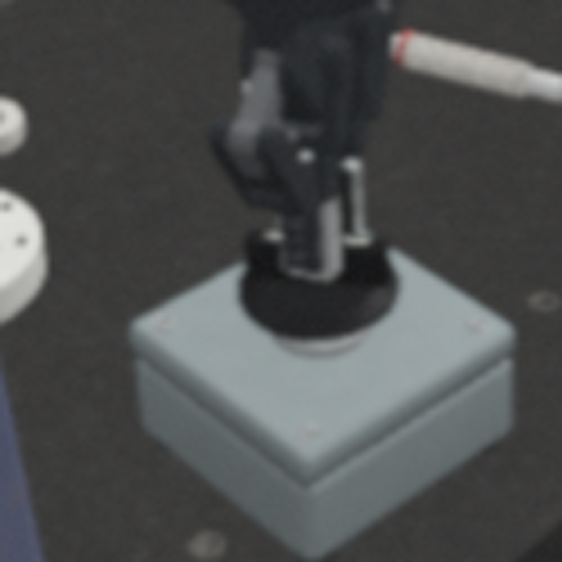

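In this view a horizontal rib means about 0.77 rad of twist, which is past the release point. The button is still low while the tool feels +1.9 N upward, so finger friction is probably holding it down. I'll raise the fingers while holding the twist so it can follow.

Request:
arm_command(
  rows="0 0 1 0 0 0;0 0 2 0 0 0;0 0 3 0 0 0;0 0 4 0 0 0;0 0 5 0 0 0;0 0 5 0 0 0",
)

```text
t: 11.52
tool_pos: [0.4478, 0.1898, 0.1713]
tool_rot: [3.074, 0.643, 0.002]
contact_force: [-2.8, 2.3, 1.5]
opening: 0.0144
```

```bash
cat > look.py <<'E'
import sys
from h import *
o=monitor.get_obs();print(o['contact_force'],o['wrist_torque'])
a=grab('scene',sys.argv[1]+'.png')
# profile down the disc's front: column through the axis; dark->grey edges
g=cv2.cvtColor(a['frame'],cv2.COLOR_RGB2GRAY)
print('col',g[262:290,210])
print('up/low ref', [cv2.imread('pics/%s.png'%n,0)[262:290,210].tolist() for n in('s0','s2')])
cv2.imwrite('pics/%sc.png'%sys.argv[1],cv2.resize(a['frame'][200:325,140:265],None,fx=4.5,fy=4.5,interpolation=cv2.INTER_CUBIC)[:,:,::-1])
E
python3 look.py s5
```

```text
[-2.83695625  2.26955247  1.4506735 ] [0.32255794 0.37916972 0.04156121]
col [ 36  37  36  36  35  36  36  35  34  38  58 112 155 151 146 140 127 134
 151 156 158 158 159 159 158 158 157 157]
up/low ref [[37, 37, 38, 38, 37, 38, 37, 36, 35, 38, 72, 129, 161, 154, 149, 144, 129, 137, 154, 159, 160, 160, 161, 162, 162, 160, 160, 159], [24, 28, 34, 35, 36, 34, 34, 34, 36, 32, 31, 32, 38, 72, 116, 134, 124, 133, 150, 154, 155, 156, 157, 158, 157, 156, 155, 154]]
```

The disc edge has risen from row 275 to about 272, close to the "up" reference. It sprang up with the fingers. I'll lift clear and check.

Request:
arm_command(
  rows="0 0 1.5 0 0 0;0 0 3 0 0 0;0 0 3 0 0 3;0 0 3 0 0 6;0 0 5 0 0 6;0 0 9 0 0 6;0 0 18 0 0 6;0 0 40 0 0 6;0 0 70 0 0 6;0 0 70 0 0 6",
)

```text
t: 12.82
tool_pos: [0.4499, 0.1902, 0.2458]
tool_rot: [3.036, 0.802, 0.015]
contact_force: [0.2, 0.3, 0.3]
opening: 0.0143
```

```bash
python3 look.py s6
```

```text
[0.23333453 0.33808353 0.27843761] [0.02580223 0.00907969 0.00058903]
col [ 37  35  35  36  37  36  32  33  34  36  70 124 156 149 145 139 124 134
 150 154 156 156 157 158 157 156 155 156]
up/low ref [[37, 37, 38, 38, 37, 38, 37, 36, 35, 38, 72, 129, 161, 154, 149, 144, 129, 137, 154, 159, 160, 160, 161, 162, 162, 160, 160, 159], [24, 28, 34, 35, 36, 34, 34, 34, 36, 32, 31, 32, 38, 72, 116, 134, 124, 133, 150, 154, 155, 156, 157, 158, 157, 156, 155, 154]]
```

View pics/s6c.png

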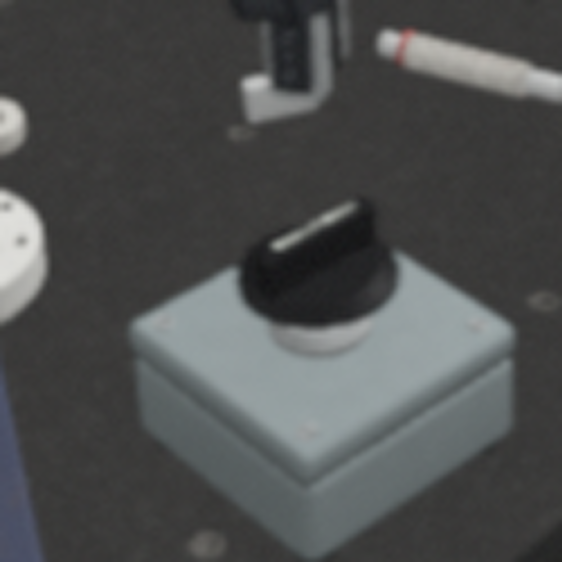

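The button is fully up, the rib is back at rest with its line at (275,248)–(355,203) in the crop, and the box has not moved. Now to the round key at (0.600, -0.175), jaws shut.

Request:
arm_command(
  rows="20 -50 0 0 0 0;40 -100 0 0 0 0;60 -150 0 0 0 0;85 -205 0 0 0 0;105 -260 0 0 0 0;130 -315 0 0 0 0;150 -365 0 0 0 0;150 -365 -20 0 0 0;150 -365 -50 0 0 0;150 -365 -70 0 0 0;150 -365 -80 0 0 0;150 -365 -80 0 0 0",
  jaw=0,
)

```text
t: 14.38
tool_pos: [0.5985, -0.1744, 0.1628]
tool_rot: [3.037, 0.803, 0.008]
contact_force: [-0.2, -0.2, -0.6]
opening: -0.0
```

Run:
```python
from h import *
o=monitor.get_obs();print(o['tool_pos'],o['contact_force'])
a=grab('scene','s7.png');b=grab('top','t7.png')
c=cv2.resize(a['frame'][130:210,235:325],None,fx=4.4,fy=4.4,interpolation=cv2.INTER_CUBIC)
d=cv2.resize(b['frame'][130:210,295:385],None,fx=4.4,fy=4.4,interpolation=cv2.INTER_CUBIC)
cv2.imwrite('pics/k7.png',np.hstack([c,d])[:,:,::-1])
```

```text
[ 0.59849689 -0.1744053   0.16276106] [-0.24695748 -0.1634904  -0.58567349]
```

View pics/k7.png

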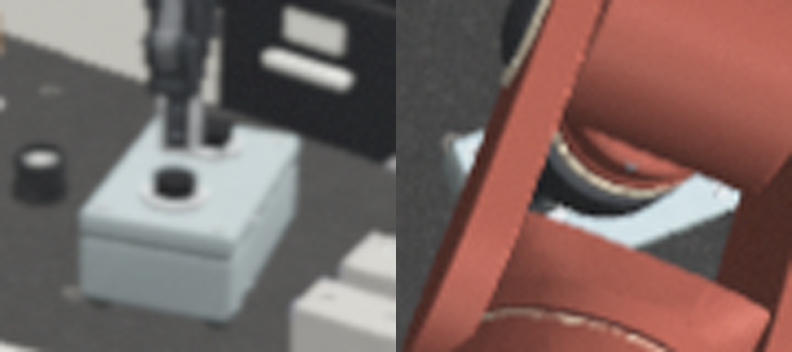

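The tips hang just above the round key, well clear of the square one. I press in small steps.

Request:
arm_command(
  rows="1 0 -6 0 0 0;1 0 -11 0 0 0;1 0 -13 0 0 0;1 0 -15 0 0 0;1 0 -16 0 0 0;1 0 -17 0 0 0;1 0 -18 0 0 0;1 0 -19 0 0 0;1 0 -20 0 0 0;1 0 -20 0 0 0",
)

```text
t: 15.72
tool_pos: [0.6005, -0.175, 0.1449]
tool_rot: [3.035, 0.802, 0.012]
contact_force: [-0.7, 0.6, 2.4]
opening: 0.0
```

Request:
arm_command(
  rows="0 0 -1 0 0 0;0 0 -2 0 0 0;0 0 -3 0 0 0;0 0 -3.5 0 0 0;0 0 -4 0 0 0;0 0 -4.5 0 0 0;0 0 -4.5 0 0 0",
)

```text
t: 16.6
tool_pos: [0.6006, -0.1751, 0.1416]
tool_rot: [3.035, 0.803, 0.011]
contact_force: [-3.9, 1.3, 9.3]
opening: 0.0002
```

Force rose to 9.3 N (4.3 N is needed) and travel stopped at about 6 mm, so the key is fully in. I'll release, retract and check.

Request:
arm_command(
  rows="0 0 3 0 0 0;0 0 8 0 0 0;0 0 25 0 0 0;0 0 60 0 0 0;0 0 110 0 0 0;-20 -30 140 0 0 0;-60 -80 150 0 0 0;-100 -130 150 0 0 0;-150 -180 150 0 0 0;-200 -230 150 0 0 0;-240 -280 150 0 0 0;-240 -280 150 0 0 0",
)

```text
t: 18.1
tool_pos: [0.3585, -0.4572, 0.2925]
tool_rot: [3.035, 0.797, 0.012]
contact_force: [0.2, -0.6, 0.4]
opening: 0.0001
```

Run:
```python
from h import *
o=monitor.get_obs();print(o['t'],o['tool_pos'],o['contact_force'],o['wrist_torque'])
p=cv2.imread('pics/s0.png')[:,:,::-1];q=cv2.imread('pics/t0.png')[:,:,::-1]
a=grab('scene','s8.png');b=grab('top','t8.png')
print('stop scene/top',cv2.absdiff(a['frame'],p)[225:325,160:265].max(2).mean(),cv2.absdiff(b['frame'],q)[205:270,142:212].max(2).mean())
print('key scene/top',cv2.absdiff(a['frame'],p)[145:205,245:310].max(2).mean(),cv2.absdiff(b['frame'],q)[137:202,302:382].max(2).mean())
c=cv2.resize(a['frame'],(800,600),interpolation=cv2.INTER_CUBIC)
cv2.imwrite('pics/s8c.png',c[:,:,::-1])
d=cv2.resize(b['frame'],(800,600));cv2.imwrite('pics/t8c.png',d[:,:,::-1])
```

```text
18.1 [ 0.35848203 -0.457207    0.29252788] [ 0.24502408 -0.64344175  0.40121155] [ 0.01010749  0.05969633 -0.00687766]
stop scene/top 1.3633333333333333 1.6624175824175824
key scene/top 1.3892307692307693 1.6086538461538462
```

View pics/t8c.png

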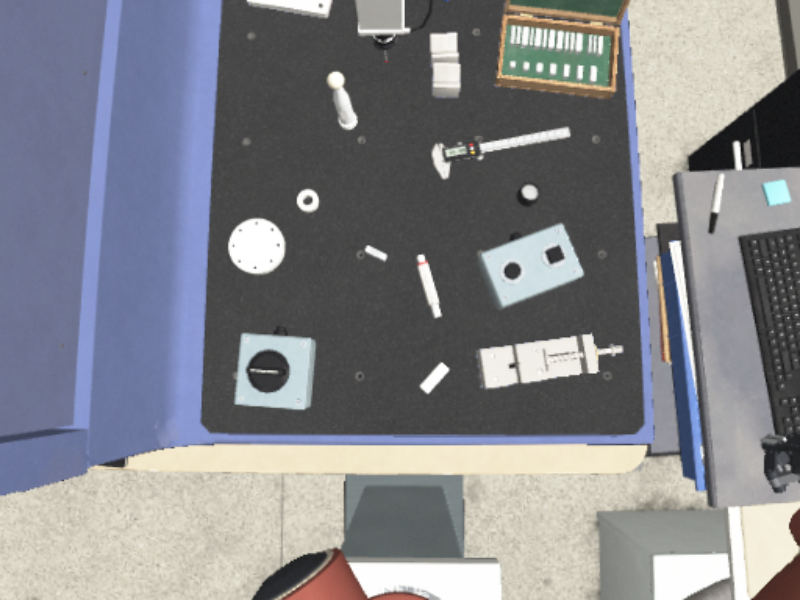

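View pics/s8c.png

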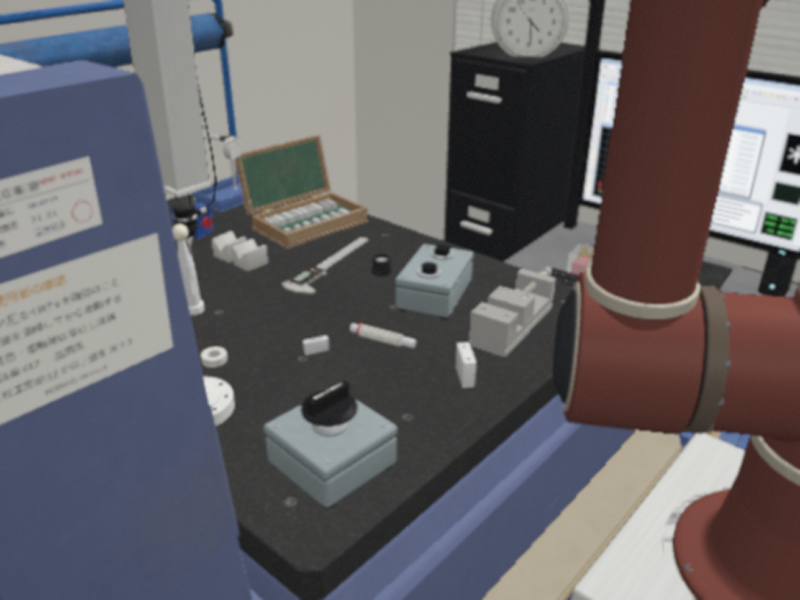

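Both views match the start pictures: button up at (330,410), keys released, boxes and the other things in place, arm clear. Handing in.

```bash
python3 -c "
from h import *
print(workorder.finish_job())"
```

```text
the job is handed in; nothing more can be done
None
```

The stop station test is done in the order asked and handed in at about 18 s of the 51 s allowed; the hand-in gives no verdict.

- **Press and latch:** I pressed the mushroom against its stop with shut fingertips (7.7 N, no further travel). The picture after letting go showed it staying down about 7 mm.
- **Twist:** I turned the rib clockwise to roughly 0.77 rad with the fingers either side of it, without gripping. It did not spring up straight away; finger friction seemed to hold it down. It rose once I lifted the fingers while keeping the twist, and the next picture showed it fully up with the rib back at rest.
- **Re-arm:** I pressed the round key about 6 mm in (9.3 N, against its stop) and released it. The square key was not touched.

In the last check, both camera views around the two boxes matched the start pictures to within image noise. The button was up, the keys were released, and the boxes and other things looked unmoved. The arm was clear, with the force reading back at its no-contact level. I had no direct joint readings, so latch, release and key travel are judged from the pictures, forces and tool heights.

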